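# Snug up a gearbox filler plug with the T-key

### The arm

A 7-joint arm with a two-finger parallel gripper is mounted at the origin on the work surface. World frame = base frame: x ahead of the robot, y to its left, z up, the work surface at z = 0. Lengths are in m, angles in rad, forces in N, time in s.
With the tool pointing down it reaches from about 0.4 to 0.9 m from the base axis. Payload 5.5 kg.
Tool frame: the origin (TCP) lies midway between the tips of the shut fingers; the grasp point (between the pads) lies 19 mm behind it (manip.grip_depth is the distance from the TCP to the grasp point, in m); z points along the fingers, y is the line along which they close (so a half turn about z gives the same grasp; the last joint's range is limited). The gripper opens to 92 mm and grips with 3 to 60 N. Pads are 19 mm wide; open, the fingers measure 130 mm over their backs; the gripper's body (75 mm by 190 mm) begins 47 mm behind the grasp point.
Start: joints at [1.452, 0.501, -0.427, 1.55, 0.221, 1.138, -0.21], TCP at [0.242, -0.603, 0.227] pointing down, gripper open.
Joint ranges: [-2.88, 2.88], [-0.31, 2.03], [-1.54, 1.56], [0.2, 2.42], [-1.41, 4.55], [0.19, 2.02], [-2.57, 2.57]. Speed limits (rad/s): [2.57, 2.57, 3.14, 3.14, 3.14, 3.14, 3.14].

### API

Orientations are given as a unit quaternion [x, y, z, w].
In Python, from bench import manip, effector, viewer gives the robot as it stands. Calls block until the motion is done:
- manip.move_pose(position, orientation): joint-space move of the TCP to a pose.
- manip.servo_line(position, ori=None, vel=0.15): straight line of the TCP; ori=None keeps the orientation; vel is the mean speed in m/s.
- manip.movej(angles): joint-space move.
- effector.open_jaws() and effector.close(f_grip=None): open the fingers fully, or close them until they stop; f_grip is the grip in N (None keeps the last).
- manip.sleep(seconds).
- manip.solve_ik(position, orientation): joint angles nearest the present ones, or None.
- viewer.get_image(name): name is "scene" or "top" or "wrist"; returns the picture (384x512x3 uint8, red, green, blue); there is no depth.
- viewer.get_calibration(name): a dict with "vfov" (degrees; the focal length in pixels is half the picture's height over the tangent of half this angle, whatever the lens; pixels are square), "cx", "cy" (the principal point, pixels), "dist_coeffs" ([k1, k2, p1, p2, k3] as OpenCV has them; the pictures are not rectified), "eye" and "attitude" of the camera in the world. Camera axes: x right, y down, z forward; pixel columns grow to the right and rows downward; lengths in m; the calibration is good to about 2 mm. A picture is of the moment at which its call begins: read the wrist's pose just before it. get_calibration takes no time and is no camera call; for the wrist camera it gives the pose at the moment of the call.
A pose or a line that the arm cannot do raises manip.PlanningError and nothing moves.
- manip.hand_in(): hands the job in; it is judged then, once.
Readings, each from a call of its own:
- manip.current_clock(): time.
- manip.current_q(): joint angles.
- manip.current_joint_velocities(): joint speeds.
- manip.current_tau(): joint torques, N m.
- manip.current_tool_pos(): TCP position.
- manip.current_tcp_rot(): TCP orientation.
- manip.current_force(): force on the tool from outside, world axes, zero at the start.
- manip.current_wrist_torque(): the same for the moment, N m.
- manip.current_finger_gap(): finger opening in m.
- manip.current_gripper_force(): force on a finger pad.
Only numpy, scipy, OpenCV 4.12 (cv2) and the standard library are available. Lean on these libraries where they do the work, as an engineer would, in place of code of your own. Each camera call takes 0.05 s, during which the arm holds its last target. There are 200 camera calls.

### The job

The square-headed filler plug in the gearbox cover has only been started by hand. Take the large T-key from the rest, push it gently down over the plug, and turn it clockwise until the taper bites and the plug is properly snug but not overtightened; then lift the key off and stand it back in the well you took it from, leaving everything else alone. Do not touch the plug with the fingers, and do not slacken it again.

Things in the scene. Friction and masses are not known exactly. Their poses are not given: they have to be found in the camera images.
- key_grip (a point): centre of the bar of the large T-key, the one to use: steel, 95 mm tall, 0.15 to 0.3 kg, loose, standing upright in a well of the plywood rest. Bar along this x axis: 60 mm long, 14 mm thick (y), 20 mm high; this point is 85 mm above the key's lower end, 10 mm below its top. z up the 10 mm round shaft.
- key_mouth (a point): centre of the open lower end of the same key's socket, the key's lowest point, 85 mm below key_grip, same axes. Socket 30 mm square outside, 24 mm high; hole 20 mm square, 14 mm deep, open below, sides parallel to the key's x and y, edges chamfered 2.5 mm. It has about 0.12 rad of play either way on the plug's head, and the key stays standing on it when let go
- plug_top (a point): centre of the top of the filler plug, 108 mm above the bench, 23 mm above the round aluminium boss (42 mm across) it is screwed into. Steel; square head 18 mm wide, 14 mm high, topped by a 3 mm cone 12 mm across. z up its axis, x and y square to the head's sides. With the key fully on, its socket roof rests here: key_mouth 14 mm below this point, key_grip 71 mm above it
- plug: the same plug; origin on its axis level with the boss's top, same axes. Already started in its thread, it cannot come out. Tightens clockwise seen from above. It runs easily (0.04 N m) for 0.2 to 1.85 rad, different each time and not visible; then the taper bites: resistance jumps to 0.30 N m and climbs 0.8 N m per further rad. It stays where it is left
- plug_draw (a joint): how far the taper is drawn in since the bite, m: 0.3 mm per rad turned past the bite. Far smaller than the reading's error: tightness has to be felt. Good and snug is about 0.17 rad past the bite (0.44 N m); under 0.05 rad (just biting) leaks, over 0.32 rad (0.55 N m) cracks the boss
- plug_gap (a joint): minus the height the plug has yet to sink before the bite, m: 0.3 mm per rad; 0 at and after the bite, negative before it or if unscrewed again. Also far smaller than the reading's error
- gearbox: cast aluminium gearbox, fixed to the bench, 158 x 118 mm, flat cover 70 mm above the bench, black motor on its +x end, small brass breather on the cover; origin at the centre of its underside
- rest: plywood key rest, fixed, 70 (x) x 170 (y) x 30 mm high, with two square wells 40 x 40 mm, 18 mm deep, centred 50 mm either side of its middle along its y axis, floors 12 mm above the bench; either key may stand in either well; origin at the centre of its underside
- spur_gear: leave alone: loose steel spur gear, 52 mm across, 20 mm high, lying on the gearbox's cover; origin at the centre of its underside
- small_key: leave alone: the other, smaller T-key (75 mm tall, bar 44 x 10 mm, socket 20 mm square outside): too small for the plug; stands in the other well; origin at the centre of its underside
- clamp: leave alone: black C-clamp with a steel screw lying on the bench, about 90 x 100 mm, 20 mm high; origin under its spine
- screwdriver: leave alone: screwdriver lying on the bench; origin at its underside
- spare_motor: leave alone: upright black motor, 44 mm across, 80 mm high with its shaft; origin at the centre of its underside
- bracket: leave alone: aluminium angle bracket 80 x 40 x 42 mm; origin at the centre of its foot's underside

How it is judged:
By the outcome, as a careful person would: the job done as asked, in the order asked, and still so for the second after the job is handed in, with the robot touching nothing.
It also fails if it takes over 72 s, if anything falls off the work surface, if the arm or the gripper's body presses on something with over 40 N, if the wrist force passes 120 N, or if a joint passes its speed limit or range.

## Working session

There is one attempt and no reset: what is moved stays moved. The work goes in short steps, each a Python script; the robot and the scene stay as the last script left them, time stands still between calls to the robot, and variables do not carry over. Pictures are saved under pics/ and viewed, at most 10 in all, crops included, and the job is handed in when it is done.

```bash
mkdir -p pics; ls; cat > h.py <<'E'
import numpy as np, cv2
from scipy.spatial.transform import Rotation as R
from bench import manip, effector, viewer
def K(c):
    f=192/np.tan(np.radians(c["vfov"])/2)
    return np.array([[f,0,c["cx"]],[0,f,c["cy"]],[0,0,1.]])
def Rc(c):
    a=np.array(c["attitude"],float)
    return R.from_quat(a).as_matrix() if a.size==4 else a.reshape(3,3)
def ray(c,uv):
    p=cv2.undistortPoints(np.array([[uv]],float),K(c),np.array(c["dist_coeffs"],float))[0,0]
    return Rc(c)@np.array([p[0],p[1],1.])
def at_z(c,uv,z):
    d=ray(c,uv); e=np.array(c["eye"]); return e+d*(z-e[2])/d[2]
def proj(c,P):
    r=Rc(c).T; e=np.array(c["eye"])
    return cv2.projectPoints(np.atleast_2d(np.array(P,float)),cv2.Rodrigues(r)[0],-r@e,K(c),np.array(c["dist_coeffs"],float))[0][:,0]
def down(yaw): # tool y (closing line) at angle yaw+90deg: tool x at yaw
    return (R.from_euler('z',yaw)*R.from_euler('x',np.pi)).as_quat()
E
python3 - <<'E'
from h import *
for n in("top","scene"):
    im=viewer.get_image(n); cv2.imwrite(f"pics/{n}0.png",im[:,:,::-1]); c=viewer.get_calibration(n); print(n,c)
print(manip.current_tool_pos(),manip.current_tcp_rot(),R.from_quat(manip.current_tcp_rot()).as_matrix().round(3),viewer.get_calibration("wrist"),manip.current_clock())
E
```

```text
pics
top {'vfov': 48.80248058700503, 'cx': 259.6604497117201, 'cy': 190.21888649452995, 'dist_coeffs': array([0.03532314, 0.        , 0.        , 0.        , 0.        ]), 'eye': array([0.43579721, 0.02022692, 1.09519399]), 'attitude': array([-0.69891469,  0.71220956, -0.05514644,  0.03513796])}
scene {'vfov': 51.81577017167146, 'cx': 255.02080889296457, 'cy': 185.0238838732319, 'dist_coeffs': array([-0.09426261,  0.        ,  0.        ,  0.        ,  0.        ]), 'eye': array([1.05959221, 0.36805291, 0.8764786 ]), 'attitude': array([ 0.44680509,  0.83300208, -0.2922309 , -0.14516831])}
[ 0.24189752 -0.60262401  0.22577523] [ 9.81830087e-01  1.89760086e-01 -1.40686898e-04 -8.77878691e-04] [[ 0.928  0.373 -0.001]
 [ 0.373 -0.928  0.002]
 [ 0.    -0.002 -1.   ]] {'vfov': 63.4574750080765, 'cx': 260.7398318496673, 'cy': 187.6699067533203, 'dist_coeffs': array([-0.05982901,  0.        ,  0.        ,  0.        ,  0.        ]), 'eye': array([ 0.31260657, -0.57449796,  0.38385873]), 'attitude': array([ 0.81967673, -0.55452728, -0.08075793,  0.11877585])} 0.1
```

View pics/top0.png

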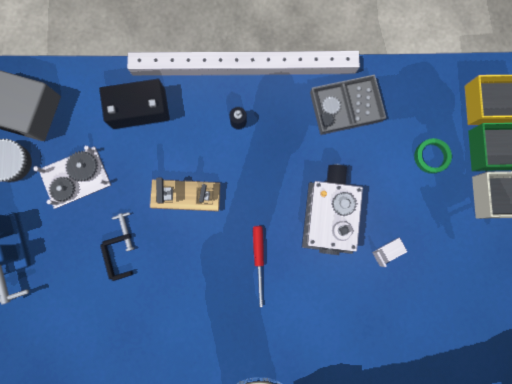

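View pics/scene0.png

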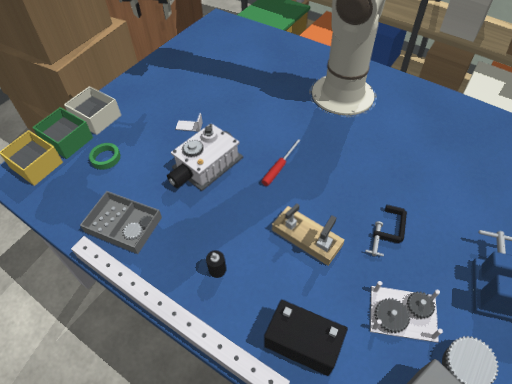

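Top view: the rest is near (185,195) with the larger T-key on the left near (163,190), and the plug is near (343,230) with the gear near (343,203). I'll enlarge both.

```bash
python3 - <<'E'
import cv2,numpy as np
a=cv2.imread("pics/top0.png");b=cv2.imread("pics/scene0.png")
f=lambda i,x,y:cv2.resize(i[y:y+60,x:x+80],None,fx=5,fy=5,interpolation=cv2.INTER_CUBIC)
cv2.imwrite("pics/crop1.png",np.vstack([np.hstack([f(a,145,165),f(a,305,185)]),np.hstack([f(b,268,198),f(b,165,120)])]))
E
```

```text
(no output)
```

View pics/crop1.png

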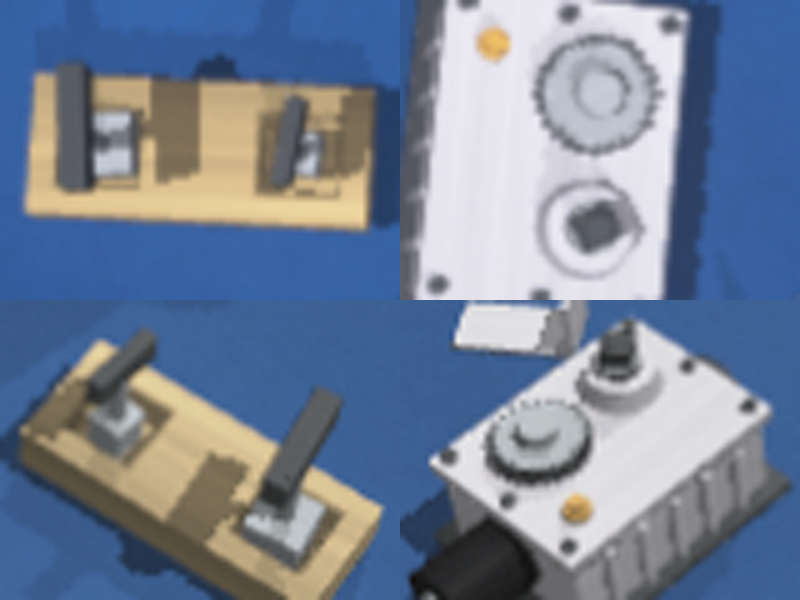

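```bash
python3 - <<'E'
from h import *
c=viewer.get_calibration("top")
o=lambda x,y,u,v,z:at_z(c,(x+u/5-.4,y+v/5-.4),z)
print("key",o(145,165,70,126,.107), "bar ends",o(145,165,73,63,.107),o(145,165,76,190,.107))
k1=o(145,165,73,65,.107);k2=o(145,165,73,188,.107);print("len",np.linalg.norm(k1-k2),"yaw",np.degrees(np.arctan2(*(k1-k2)[1::-1])))
rc=[o(145,165,*p,.03) for p in((38,73),(377,88),(365,230),(25,213))];print("rest",np.round(rc,4),np.mean(rc,0))
print("plug",o(305,185,196,224,.106))
print("rim boss",o(305,185,188,230,.085))
cs=viewer.get_calibration("scene")
print("plug scene",at_z(cs,(165+219/5,120+30/5),.106))
w=viewer.get_calibration("wrist");p=manip.current_tool_pos();r=R.from_quat(manip.current_tcp_rot()).as_matrix()
print("cam in tool",r.T@(np.array(w["eye"])-p),(r.T@Rc(w)).round(3).tolist())
for z in(0,.05,.1,.15): print(z,proj(w,[p+r@[0,0,z]]))
# joint 7 ranges at plug
P=o(305,185,196,224,.106)[:2]
for name,xy,z in(("plug",P,.16),("key",(k1+k2)[:2]/2,.08)):
  for y in range(-180,181,30):
    q=manip.solve_ik([*xy,z],down(np.radians(y))); print(name,y,None if q is None else np.round(q,2))
E
```

```text
key [0.5675385  0.22693753 0.107     ] bar ends [0.59731045 0.22582549 0.107     ] [0.53745157 0.22387658 0.107     ]
len 0.05795161867745484 yaw 0.5429531219196105
rest [[0.6051 0.2593 0.03  ]
 [0.5946 0.0888 0.03  ]
 [0.5225 0.0955 0.03  ]
 [0.5343 0.2649 0.03  ]] [0.5641213  0.17712014 0.03      ]
plug [ 0.46692974 -0.20402082  0.106     ]
rim boss [ 0.46481087 -0.20481652  0.085     ]
plug scene [ 0.46285051 -0.20930303  0.106     ]
cam in tool [ 7.61062034e-02 -3.34922443e-05 -1.58079359e-01] [[-0.001, -0.959, -0.284], [1.0, -0.001, 0.001], [-0.001, -0.284, 0.959]]
0 [[260.58238614 237.8249398 ]]
0.05 [[260.53805492 207.04550171]]
0.1 [[260.50960122 187.19003261]]
0.15 [[260.48981751 173.33820923]]
plug -180 [ 1.21  0.53 -1.08  1.95  0.56  1.    1.44]
plug -150 [ 1.33  0.68 -1.3   1.95  0.74  1.11  1.81]
plug -120 [-0.61  0.73  1.36  2.   -0.82  1.12 -2.55]
plug -90 [-0.52  0.54  1.14  2.   -0.6   0.98 -2.22]
plug -60 [ 0.68  0.33 -0.39  1.96  0.16  0.88 -2.4 ]
plug -30 [ 0.76  0.34 -0.48  1.96  0.2   0.89 -1.91]
plug 0 [ 0.86  0.36 -0.6   1.96  0.26  0.9  -1.44]
plug 30 [ 0.94 
[... 273 characters left out ...]
8  1.95  0.56  1.    1.44]
key -180 [ 0.09  0.69 -0.71  1.75  0.55  0.91  0.72]
key -150 [ 0.4   1.05 -1.31  1.75  1.08  1.26  0.9 ]
key -120 [ 0.4   1.05 -1.31  1.75  1.08  1.26  1.43]
key -90 [ 0.4   1.05 -1.31  1.75  1.08  1.26  1.95]
key -60 [-0.96  0.7   0.75  1.79 -0.6   0.89 -2.56]
key -30 [-0.36  0.57 -0.08  1.77  0.06  0.8  -2.57]
key 0 [ 0.14  0.72 -0.79  1.75  0.62  0.94 -2.47]
key 30 [ 0.23  0.78 -0.92  1.75  0.73  0.99 -2.03]
key 60 [ 0.29  0.84 -1.03  1.75  0.83  1.05 -1.57]
key 90 [ 0.26  0.81 -0.98  1.75  0.78  1.02 -1.01]
key 120 [ 0.23  0.78 -0.93  1.75  0.74  1.   -0.46]
key 150 [ 0.15  0.72 -0.8   1.75  0.62  0.94  0.14]
key 180 [ 0.09  0.69 -0.71  1.75  0.55  0.91  0.72]
```

```bash
python3 - <<'E'
from h import *
import json
def snap(n):
    c=viewer.get_calibration("wrist"); im=viewer.get_image("wrist")
    cv2.imwrite(f"pics/{n}.png",im[:,:,::-1]); json.dump({k:np.array(v).tolist() for k,v in c.items()},open(f"{n}.json","w"))
    return im
manip.move_pose([.466,-.206,.22],down(np.pi)); print(manip.current_clock(),manip.current_q().round(2) if hasattr(manip.current_q(),'round') else manip.current_q())
a=snap("wp")
manip.move_pose([.5675,.226,.21],down(np.pi)); print(manip.current_clock(),manip.current_q(),manip.current_tool_pos(),manip.current_force(),manip.current_wrist_torque())
b=snap("wk")
f=lambda i:cv2.resize(i[90:290,160:360],None,fx=2,fy=2,interpolation=cv2.INTER_CUBIC)
cv2.imwrite("pics/w1.png",np.hstack([f(a),f(b)])[:,:,::-1])
E
```

```text
1.7667 [ 1.27  0.44 -1.13  1.89  0.45  1.1   1.53]
3.45 [ 0.29513346  0.62905117 -1.02612601  1.65773686  0.57431136  1.1884408
  0.69831613] [0.56824664 0.22407169 0.20976762] [-0.46259702 -0.45967317 -1.54560777] [ 0.16293194 -0.18012198  0.00867951]
```

View pics/w1.png

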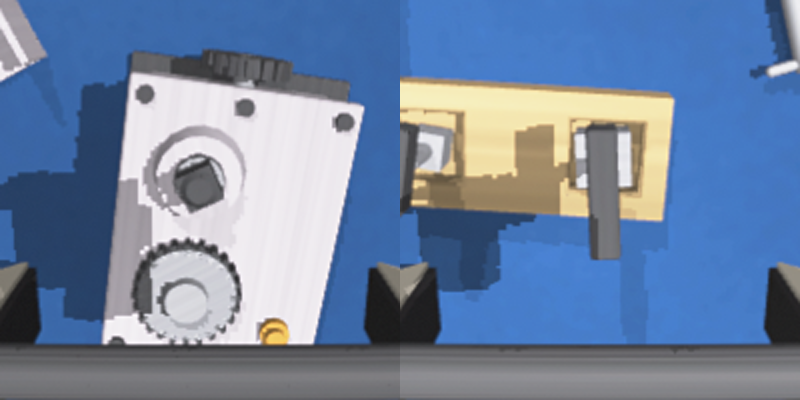

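The plug head shows at crop (200,185), turned about 20°. The bar of the large key spans crop (588..620, 123..258). I'll enlarge further with model outlines overlaid.

```bash
cat > ov.py <<'E'
from h import *
import json
def bar(x,y,yaw,zt=.107,L=.06,W=.014,H=.02):
    s=np.array([[1,1],[1,-1],[-1,-1],[-1,1]])*[L/2,W/2]
    a=np.radians(yaw);M=np.array([[np.cos(a),-np.sin(a)],[np.sin(a),np.cos(a)]])
    b=s@M.T+[x,y]
    return [np.c_[b,np.full(4,zt)],np.c_[b,np.full(4,zt-H)]]
def draw(n,rings,x0,y0,s,w,h):
    c=json.load(open(n+".json"));im=cv2.imread(f"pics/{n}.png")
    o=cv2.resize(im[y0:y0+h,x0:x0+w],None,fx=s,fy=s,interpolation=cv2.INTER_CUBIC)
    raw=o.copy()
    for r,col in zip(rings,[(0,0,255),(0,255,255),(0,255,0),(255,0,255)]):
        p=(proj(c,r)-[x0,y0]+.5)*s
        cv2.polylines(o,[p.astype(int)],True,col,1)
    return np.vstack([raw,o])
E
python3 - <<'E'
from ov import *
t=np.linspace(0,2*np.pi,40)[:-1]
X,Y=.4655,-.207
circ=lambda z,d:np.c_[X+d/2*np.cos(t),Y+d/2*np.sin(t),np.full(39,z)]
A=draw("wp",[bar(X,Y,25,.105,.018,.018,.014)[0],circ(.108,.012),circ(.085,.042)],230,145,7,57,42)
B=draw("wk",bar(.5675,.225,0),235,145,4,96,75)[:, :]
h=max(A.shape[0],B.shape[0]);pad=lambda i:np.pad(i,((0,h-i.shape[0]),(0,0),(0,0)))
cv2.imwrite("pics/ov1.png",np.hstack([pad(A),pad(B)]))
E
```

```text
(no output)
```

View pics/ov1.png

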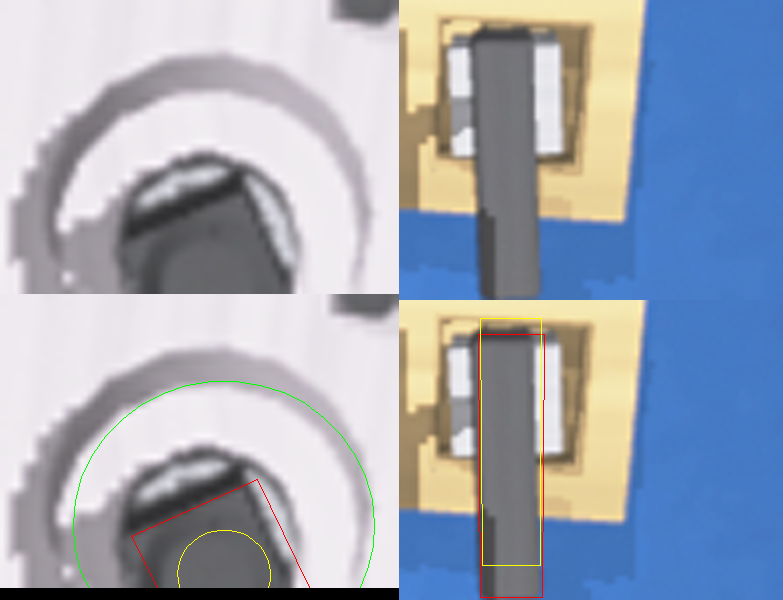

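```bash
python3 - <<'E'
from ov import *
ck=json.load(open("wk.json"))
g=lambda u,v:at_z(ck,(235+(u-399)/4-.4,145+v/4-.4),.107)
ul,ur=g(474,40),g(533,41); ll,lr=g(481,297),g(539,297)
print(ul,ur,ll,lr, np.linalg.norm(ul-ur))
d=(ll-ul+lr-ur)[:2]; yaw=np.degrees(np.arctan2(d[1],d[0])); m=(ul+ur)[:2]/2; u=d/np.linalg.norm(d); kc=m+u*.03
print("key",kc,yaw)
cp=json.load(open("wp.json"))
pc=at_z(cp,(259.6,184.3),.105); print("plug",pc)
e=np.array([at_z(cp,(230+a/7-.4,145+b/7-.4),.105) for a,b in((130,238),(243,192))]); d=e[1]-e[0]; print("len",np.linalg.norm(d),"yaw",np.degrees(np.arctan2(d[1],d[0])))
pyaw=np.degrees(np.arctan2(d[1],d[0]))
t=np.linspace(0,2*np.pi,40)[:-1]
X,Y=pc[:2]
circ=lambda z,d:np.c_[X+d/2*np.cos(t),Y+d/2*np.sin(t),np.full(39,z)]
A=draw("wp",[bar(X,Y,pyaw,.105,.018,.018,.014)[0],circ(.108,.012),circ(.085,.042),bar(X,Y,pyaw,.091,.018,.018,.014)[0]],234,152,7,54,50)[:, :]
A=np.hstack([A[:350],A[350:]])
B=draw("wk",bar(*kc,yaw),235,145,3,96,80)
B=np.hstack([B[:240],B[240:]])
w=max(A.shape[1],B.shape[1]);pad=lambda i:np.pad(i,((0,0),(0,w-i.shape[1]),(0,0)))
cv2.imwrite("pics/ov2.png",np.vstack([pad(A),pad(B)]))
E
```

```text
[0.53878056 0.21717768 0.107     ] [0.53903192 0.22971682 0.107     ] [0.59752286 0.21816954 0.107     ] [0.59755533 0.23127701 0.107     ] 0.012541653286106024
key [0.56889914 0.22409999] 1.2467303939545962
plug [ 0.46605045 -0.20874919  0.105     ]
len 0.01589736503033957 yaw 112.55547976164499
```

View pics/ov2.png

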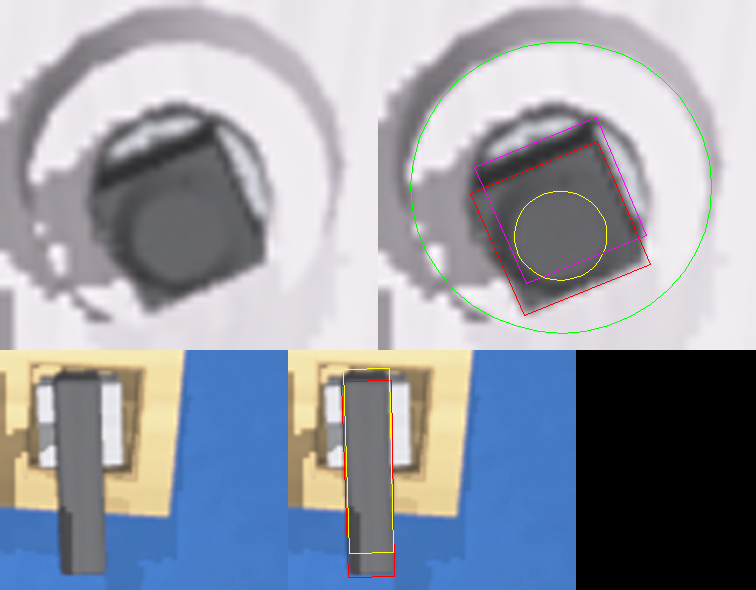

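Plug measured at (0.466, -0.209), square at 22.6°. Large key at (0.5685, 0.2241), yaw 1.2°. Both overlays fit, so I'll grasp.

```bash
python3 - <<'E'
from h import *
def st(s):
    P=[];F=[];T=[]
    for _ in range(10):
        P.append(manip.current_tool_pos());F.append(manip.current_force());T.append(manip.current_wrist_torque())
    print(s,round(manip.current_clock(),2),np.mean(P,0).round(4),np.std(P,0).round(5),np.mean(F,0).round(2),np.mean(T,0).round(3),np.std(T,0).round(3),round(manip.current_finger_gap(),4),round(manip.current_gripper_force(),1))
st("start")
yw=np.radians(181.2); q=down(yw)
manip.servo_line([.5685,.2241,.21],q,vel=.05); manip.sleep(.3); st("above")
manip.servo_line([.5685,.2241,.078],vel=.1); manip.sleep(.2); st("down")
effector.close(f_grip=50); st("grip")
manip.servo_line([.5685,.2241,.12],vel=.08);st("lift")
manip.servo_line([.5685,.2241,.225],vel=.15);manip.sleep(.2);st("up")
print(R.from_quat(manip.current_tcp_rot()).as_euler('zyx',degrees=True))
cv2.imwrite("pics/g.png",viewer.get_image("scene")[120:280,180:380,::-1].repeat(3,0).repeat(3,1))
E
```

```text
start 3.5 [0.5683 0.2239 0.2098] [0. 0. 0.] [-0.08  0.59 -0.55] [ 0.116 -0.178 -0.061] [0. 0. 0.] 0.092 0.0
above 4.05 [0.5685 0.2241 0.21  ] [0. 0. 0.] [ 1.05 -0.04 -0.59] [ 0.169 -0.137  0.013] [0. 0. 0.] 0.0917 0.0
down 5.72 [0.5688 0.2242 0.0785] [0. 0. 0.] [ 0.03 -0.27 -0.4 ] [ 0.107 -0.113 -0.015] [0. 0. 0.] 0.092 0.0
grip 6.91 [0.5685 0.2241 0.078 ] [0. 0. 0.] [-0.18  0.69  0.01] [ 0.139 -0.164  0.032] [0. 0. 0.] 0.0135 50.0
lift 7.58 [0.5686 0.2238 0.1201] [0. 0. 0.] [-0.12 -0.34 -2.72] [ 0.106 -0.115  0.028] [0. 0. 0.] 0.0136 50.0
up 8.63 [0.5679 0.2237 0.2238] [0. 0. 0.] [ 0.06  0.11 -1.46] [ 0.083 -0.141  0.031] [0. 0. 0.] 0.0138 50.0
[ 1.78792784e+02 -1.08934539e-01  1.79968320e+02]
```

View pics/g.png

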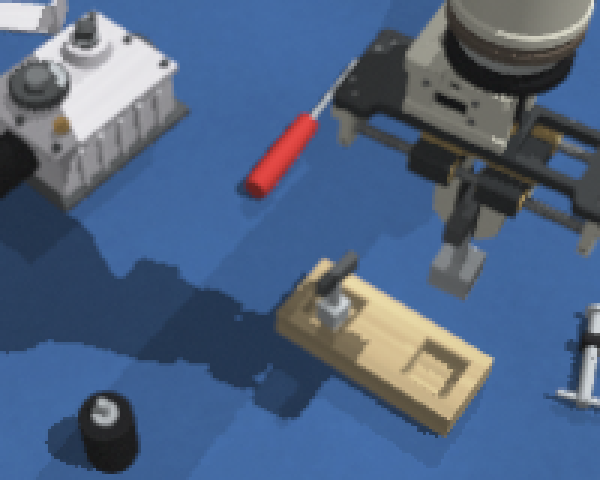

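The key is held upright in the fingers and its well is empty. Next: over the plug, then a gentle descent with force checks.

```bash
cat >> h.py <<'E'
def avg(n=6,dt=.015):
    F=[];T=[]
    for _ in range(n):
        F.append(manip.current_force());T.append(manip.current_wrist_torque());manip.sleep(dt)
    return np.mean(F,0),np.mean(T,0)
E
python3 - <<'E'
from h import *
X,Y,yw=.466,-.209,np.radians(202.6)
manip.move_pose([X,Y,.225],down(yw)); manip.sleep(.2)
manip.servo_line([X,Y,.178],down(yw),vel=.08);manip.sleep(.3)
F0,T0=avg(10); print(manip.current_clock(),F0.round(2),T0.round(3),manip.current_q().round(2),np.round(manip.current_tool_pos(),4))
z=.178
while z>.1592:
    z-=.0015; manip.servo_line([X,Y,z],vel=.02)
    F,T=avg(3,.02); dF=F-F0; print(round(z,4),round(manip.current_tool_pos()[2],4),dF.round(1),(T-T0).round(2))
    if dF[2]>8 or np.hypot(*dF[:2])>12: break
print(manip.current_clock())
E
```

```text
11.7167 [-0.14 -0.12 -1.94] [ 0.144 -0.121 -0.004] [ 1.29  0.55 -1.18  1.93  0.59  1.06  1.82] [ 0.466  -0.2091  0.1782]
0.1765 0.1764 [-0.1 -0.1 -0.1] [-0.01  0.01  0.01]
0.175 0.1749 [-0.1  0.   0.1] [-0.04  0.01 -0.  ]
0.1735 0.1734 [ 0.3 -0.5 -0.1] [ 0.02 -0.01 -0.03]
0.172 0.1719 [-0.1  0.  -0.3] [0.01 0.   0.02]
0.1705 0.1705 [0.3 0.5 0.2] [-0.02 -0.01 -0.02]
0.169 0.1689 [ 0.3 -0.2  0.4] [-0.01  0.    0.  ]
0.1675 0.1674 [ 0.  -0.1 -0.3] [-0.   -0.01 -0.  ]
0.166 0.166 [ 0.2  0.5 -0.2] [-0.04 -0.03 -0.01]
0.1645 0.1644 [-0.4  0.4 -0.3] [-0.01 -0.02  0.03]
0.163 0.163 [-0.1 -0.7  0.2] [-0.    0.01 -0.  ]
0.1615 0.1615 [ 0.5 -0.1  0.7] [0.01 0.   0.  ]
0.16 0.1599 [0.  0.2 0.3] [-0.01 -0.    0.01]
0.1585 0.1597 [-3.2  0.3 11.8] [0.17 0.84 0.01]
15.6167
```

Seated: solid contact with the roof at TCP z 0.1597, and no side load before it. Now turn clockwise, feeling the torque.

```bash
cat > turn.py <<'E'
from h import *
X,Y,Z=.466,-.209,.160
def yaw(): 
    x=R.from_quat(manip.current_tcp_rot()).as_matrix()[:,0]; return np.unwrap([np.radians(180),np.arctan2(x[1],x[0])])[1]
def step(a,n=6):
    manip.servo_line([X,Y,Z],down(a),vel=.15)
    return avg(n,.02)
E
python3 - <<'E'
from turn import *
a=np.radians(202.6); a0=a
F,T=step(a,8); base=T[2]; print("base",manip.current_clock(),F.round(1),T.round(3),yaw())
prev=0
for i in range(42):
    a-=.06; F,T=step(a,5); t=T[2]-base
    print(round(a0-a,2),round(a0-yaw(),3),round(t,3),F.round(1),round(manip.current_clock(),2))
    if t>.15: break
E
```

```text
base 16.0 [-0.  -0.1 -0. ] [ 0.126 -0.118  0.007] 3.535902827751434
0.06 0.058 -0.015 [-0.1  0.1 -1.4] 16.33
0.12 0.118 -0.016 [ 0.2 -0.3 -1.2] 16.67
0.18 0.178 0.003 [-0.   0.4 -1.9] 17.0
0.24 0.238 0.019 [-0.2  0.2 -1.6] 17.33
0.3 0.298 -0.013 [-0.3  0.6 -2.3] 17.67
0.36 0.358 0.003 [-0.4  0.9 -2.1] 18.0
0.42 0.418 0.001 [-0.4  1.4 -2.5] 18.33
0.48 0.478 -0.009 [-0.4  1.6 -2.2] 18.67
0.54 0.538 -0.007 [-0.2  1.7 -2.1] 19.0
0.6 0.598 0.008 [-0.6  1.6 -2.7] 19.33
0.66 0.658 0.002 [-1.1  2.1 -2.5] 19.67
0.72 0.718 0.035 [-0.6  2.6 -2.2] 20.0
0.78 0.778 0.006 [-0.2  3.1 -2.2] 20.33
0.84 0.838 0.014 [-0.4  3.2 -2.9] 20.67
0.9 0.898 0.005 [ 0.   3.5 -3.1] 21.0
0.96 0.958 0.056 [-0.1  3.6 -3. ] 21.33
1.02 1.018 0.015 [-0.1  4.  -2.8] 21.67
1.08 1.078 0.008 [-0.1  4.1 -2.9] 22.0
1.14 1.138 0.039 [ 0.5  4.3 -3.3] 22.33
1.2 1.198 0.023 [ 0.8  4.3 -3.4] 22.67
1.26 1.258 0.026 [ 0.4  4.2 -2.4] 23.0
1.32 1.318 0.001 [ 0.6  4.3 -2.8] 23.33
1.38 1.378 0.026 [ 0.6  4.6 -2.9] 23.67
1.44 1.438 0.029 [ 1.1  4.7 -3. ] 24.0
1.5 1.498 0.015 [ 1.3  4.9 -2.4] 24.33
1.56 1.558 0.012 [ 1.   4.4 -2.2] 24.67
1.62 1.618 0.002 [ 1.   4.8 -2.8] 25.0
1.68 1.678 0.015 [ 1.1  4.9 -2.5] 25.33
1.74 1.738 0.022 [ 1.6  4.6 -2.7] 25.67
1.8 1.798 0.018 [ 1.4  4.9 -2.8] 26.0
1.86 1.858 0.003 [ 1.6  4.8 -2.7] 26.33
1.92 1.918 0.061 [ 1.9  5.4 -2.7] 26.67
1.98 1.977 0.195 [ 1.7  5.4 -2.6] 27.0
```

```bash
python3 - <<'E'
from turn import *
a0=np.radians(202.6); a=a0-1.98; base=.005
for i in range(16):
    a-=.02; F,T=step(a,10); t=T[2]-base
    print(round(a0-a,2),round(a0-yaw(),3),round(t,3),F.round(1),round(manip.current_clock(),2))
    if t>.415: break
E
```

```text
2.0 1.997 0.274 [ 1.8  5.3 -2.9] 27.42
2.02 2.017 0.318 [ 1.9  5.5 -2.9] 27.83
2.04 2.037 0.299 [ 1.7  5.4 -2.5] 28.25
2.06 2.057 0.335 [ 1.6  5.2 -2.7] 28.67
2.08 2.077 0.348 [ 2.   5.3 -3.1] 29.08
2.1 2.097 0.35 [ 2.2  5.7 -3. ] 29.5
2.12 2.117 0.361 [ 2.1  5.3 -3. ] 29.92
2.14 2.137 0.379 [ 1.8  5.5 -3. ] 30.33
2.16 2.157 0.398 [ 2.   5.1 -2.9] 30.75
2.18 2.177 0.412 [ 2.   5.3 -3. ] 31.17
2.2 2.197 0.445 [ 2.2  4.9 -3.1] 31.58
```

Snug: 0.44 N m, about 0.17 rad past the bite. Now take out the wind-up within the key's play, lift off and return the key.

```bash
python3 - <<'E'
from turn import *
a0=np.radians(202.6); a=a0-2.20; base=.005
for i in range(7):
    a+=.03; F,T=step(a,5); t=T[2]-base
    print(round(a0-a,2),round(t,3),F.round(1))
    if t<.02 and i>=4: break
for z in(.163,.168,.173,.18):
    manip.servo_line([X,Y,z],vel=.03); F,T=avg(3); print(z,F.round(1),(T[2]-base).round(3))
    if F[2]<-15: print("stuck");break
else:
    manip.servo_line([X,Y,.235],vel=.12)
    manip.move_pose([.5685,.2241,.225],down(np.radians(181.2)));manip.sleep(.2)
    print(manip.current_clock(),manip.current_q().round(2),manip.current_finger_gap())
    cv2.imwrite("pics/r.png",np.hstack([cv2.resize(viewer.get_image("scene")[100:280,190:370],None,fx=2.2,fy=2.2),cv2.resize(viewer.get_image("wrist")[90:290,160:360],(396,396))])[:,:,::-1])
E
```

```text
2.17 0.156 [ 2.4  5.4 -3.1]
2.14 0.035 [ 2.1  5.7 -2.7]
2.11 0.031 [ 2.1  5.3 -2.4]
2.08 0.006 [ 2.6  5.1 -2.4]
2.05 0.026 [ 2.4  4.4 -2.4]
2.02 0.009 [ 2.6  4.2 -1.4]
0.163 [ 0.4  4.2 -0.4] 0.044
0.168 [ 0.1  4.  -0.1] 0.029
0.173 [ 0.3  0.1 -1.7] -0.018
0.18 [-0.2 -0.4 -1.8] 0.017
37.4917 [ 0.32  0.63 -1.07  1.64  0.58  1.22  0.72] 0.013873168164561292
```

View pics/r.png

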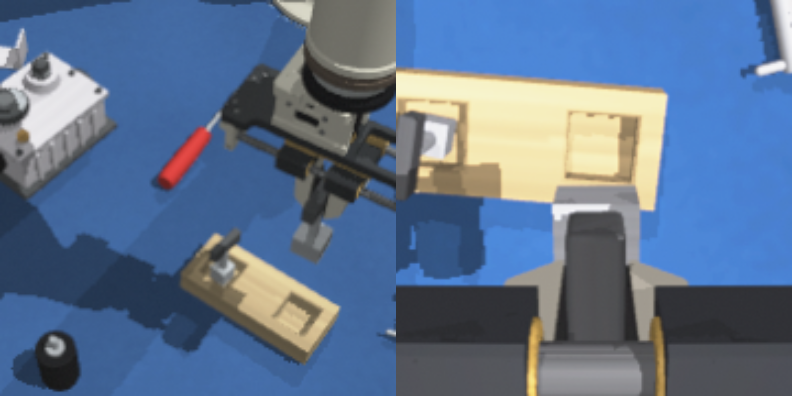

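Key still held straight, well empty; lower it with force checks.

```bash
python3 - <<'E'
from h import *
X,Y=.5685,.2241
q=down(np.radians(181.2))
manip.servo_line([X,Y,.105],q,vel=.12);manip.sleep(.2)
F0,_=avg(6); ok=False
z=.105
while z>.0765:
    z-=.003 if z>.083 else .001
    manip.servo_line([X,Y,z],vel=.03); F=avg(4,.02)[0]-F0
    if F[2]>4 or np.hypot(*F[:2])>5: break
p=manip.current_tool_pos();print(z,p.round(4),F.round(1),manip.current_clock())
if p[2]<.0805:
    if F[2]>6: manip.servo_line([X,Y,p[2]],vel=.03)
    effector.open_jaws(); manip.sleep(.3)
    manip.servo_line([X,Y,.21],vel=.1);manip.sleep(.2)
    print(manip.current_clock(),manip.current_finger_gap())
    cv2.imwrite("pics/e.png",np.hstack([cv2.resize(viewer.get_image("scene")[100:280,190:370],None,fx=2.2,fy=2.2),cv2.resize(viewer.get_image("wrist")[90:290,160:360],(396,396))])[:,:,::-1])
E
```

```text
0.07699999999999997 [0.5687 0.2243 0.078 ] [-1.8 -0.6  6.2] 42.8417
46.3583 0.09201294469517624
```

View pics/e.png

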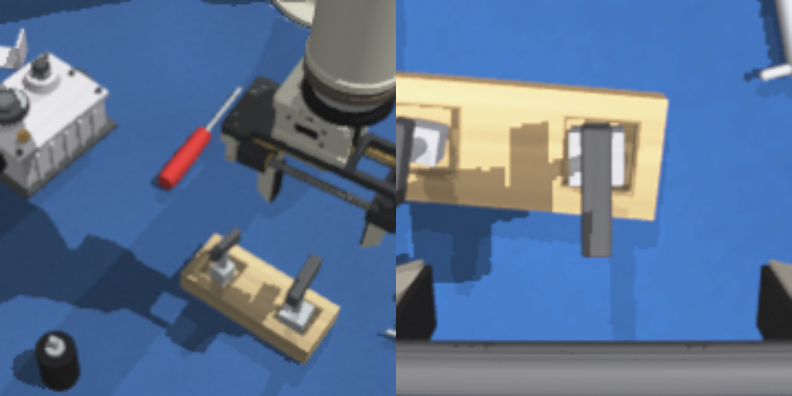

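The key stands upright in its well, at (595,190) in the wrist view, and the gripper is clear of it. I'm handing in.

```bash
python3 -c "
from bench import manip
print(manip.hand_in())"
```

```text
the job is handed in; nothing more can be done
None
```

The plug is snug at about 0.44 N m, roughly 0.17 rad past the bite; the key is back upright in its well and the job was handed in just after 46 s.

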